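Focus a tube-code reader and hold its mirror on the code

ROBOT

A 6-joint arm with a two-finger parallel gripper is mounted at the origin on a cart in front of the work surface, level with it; the furniture and walls round the work are solid. World frame = base frame: x ahead of the robot, y to its left, z up, the work surface at z = 0. Lengths are in mm, angles in rad, forces in N, time in s.
With the tool pointing down it reaches from about 275 to 750 mm from the base axis. Payload 10.2 kg.
Tool frame: the origin (TCP) lies at the very end of the fingers, on their centre line; the grasp point (between the pads) lies 19 mm behind it; z points along the fingers, y is the line along which they close (so a half turn about z gives the same grasp; the last joint's range is limited). The gripper opens to 85 mm and grips with 20 to 120 N. Pads are 22 mm wide; open, the fingers measure 114 mm over their backs; the gripper's body (76 mm by 85 mm) begins 54 mm behind the grasp point. The pads swing forward as they close: fully open they stand 13 mm farther back than shut.
Start: joints at [0.974, 0.313, 1.498, -0, 1.331, -0.223], TCP at [191.72, 488.748, 231.294] pointing down, gripper open.
Joint ranges: [-2.94, 2.94], [-0.97, 2.17], [0.19, 2.56], [-1.23, 4.37], [0.02, 3.11], [-2.88, 2.88]. Speed limits (rad/s): [2.39, 2.39, 3.01, 3.14, 3.14, 3.14].

INTERFACE

Orientations are given as a unit quaternion [w, x, y, z].
In Python, from rig import ctrl, optics gives the robot as it stands. The module is installed in compiled form; this text tells all that it offers.
- The arm moves only by the shell command python3 -m handwheel 'ROWS' [FORCE]. ROWS is JSON, a list that holds one entry, the list of rows, each a list of 5 numbers: the gripper command: -1 is fully open, 1 is shut, values between are in proportion, then the shift along the world's x, y, z in units of 50 mm (1.0 is 50 mm), then the turn about the world's z in units of 8 degrees (1.0 is 8 degrees). In form: [[[gripper, tx, ty, tz, twist], ...]]. A call has 1 to 10 rows; each row shifts and turns the commanded pose from where the row before left it; what a row does not reach is not made up. A row lasts 1/10 s, in which the tool goes at most 50 mm and 8.59 degrees, less where a joint would pass 70% of its speed; a pose out of reach is approached as far as the arm can. A call is refused whole if a number of a shift passes 1 or a number of a turn 1, either way. A call with a gripper value outside its range is refused whole. The fingers move at their own pace and stop on an object; FORCE is the grip in N (left out, the last holds). Time passes only in rows, so rows that do not move let the fingers close. It gives the time, the measured TCP pose, the force, the opening and the grip force at its end, in the units of the state.
- ctrl.sense(): the state, without advancing time (a new reading comes with each control period).
- optics.capture(name): name is "scene" or "top"; returns a dict with "img" (400x640x3 uint8, blue, green, red), "K" (3x3 intrinsics, pixels), "R" (3x3) and "t" (3): a world point X has camera coordinates R X + t. Camera axes: x right, y down, z forward; pixel columns grow to the right and rows downward; lengths in mm; the calibration is good to about 2 mm. A picture is of the moment at which its call begins. There is no depth.
- ctrl.finish_job(): hands the job in; it is judged then, once.
The state is a dict: "time_s": time; "joints": joint angles; "dq": joint speeds; "tau": joint torques, N m; "eef_pos": TCP position; "ee_rot": TCP orientation; "force": force on the tool from outside, world axes, zero at the start; "wrist_torque": the same for the moment, N m; "grip_width": opening from 0.0 (shut) to 1.0 (fully open); "grip_force": force on a finger pad.
Only numpy, scipy, OpenCV 4.12 (cv2) and the standard library are available. Lean on these libraries where they do the work, as an engineer would, in place of code of your own. Each camera call takes 0.05 s, during which the arm holds its last target. There are 200 camera calls.

TASK

Get the tube-code reader to see the code on the underside of the sample tube: wind the hand crank on top of its column until the red pointer on the tube stage stands on the green focus mark, and let go of the crank. Then swing the mirror with its red lever until the camera, left just as it is set, looks at the middle of the code in the mirror. The mirror springs back when released, so finish while still holding the lever at that angle with the fingers on it, and leave the other things on the bench undisturbed.

Things in the scene. Friction and masses are not known exactly. Their poses are not given: they have to be found in the camera images.
- reader: Tube-code reader, a fixed bench instrument: grey base plate 115 x 265 mm, 16 mm high. Origin: on the worktop under the mirror's hinge. Its x axis runs away from the robot along the mirror's hinge, y to its left, z up (yaw up to about 0.15 rad, never tipped). A twin-rod column, 223 mm high, with the crank on top stands at x -30, y -115 mm in this frame; the camera is on the +y side. All offsets and angles below are in this frame.
- crank_axis (a point): Point on the crank's vertical turning axis, 258 mm above the worktop, at the height to grip the knob.
- crank_knob (a point): Middle of the crank's black upright round knob, diameter 15 mm, 34 mm tall (z 239 to 273 mm), which spins freely on its pin. It goes round the crank axis at a radius of 32 mm; the flat crank arm lies just below it (top at z 234 mm). Clockwise seen from above lifts the stage 12 mm a full turn; the light crank (under 2 N) stays where it is left and has about half a turn of travel past the mark.
- stage (a joint): Height of the tube stage, m: 0 = its red pointer on the middle of the green focus mark (8 mm high) of the white scale at the right of the column; negative = too low, positive = too high. Starts 20 to 30 mm low (1.7 to 2.5 turns of the crank).
- code (a point): Centre of the square black-and-white code on the white foot under the sample tube (purple cap), facing straight down, directly above the mirror's hinge; 65 mm above it when in focus. The black stage bracket over it is 40 mm wide; the tube's top is about 78 mm above this point.
- mirror_hinge (a point): Point on the mirror's hinge axis, 78 mm above the worktop, at the middle of the glass (47 mm square, its face contains the hinge axis). The axis runs along the reader's x.
- mirror (a joint): Angle of the mirror, rad: 0 = at rest, the glass 5 degrees off upright and facing the camera side (+y, its normal 5 degrees above level). It grows, up to 1.4, as the lever swings over to the right (-y) and the glass turns its face up towards the tube: normal's elevation = 0.087 rad + this value. The code shows in the middle of the camera's view when the normal halves the angle between the directions from the hinge to the lens and to the code.
- tilt_lever: The mirror's lever, fixed to its shaft in front of the reader: steel rod 7 mm thick with a red round grip. Its origin lies on the hinge, at the middle of the glass.
- lever_grip (a point): Middle of the lever's red grip, a round bar 14 mm thick and 36 mm long that lies along the reader's x, 72 mm in front (-x) of the middle of the glass and 70 mm from the hinge axis. At rest it is to the left (+y) of the hinge, 30 degrees above level; it swings up and to the right as mirror grows. A spring pulls it back with about 1.5 N at rest, 3 to 5 N at working angles.
- reading_camera (a joint): How the small black reading camera on the left is set, rad: elevation of the line from the mirror's hinge to its lens above level (0 = level, positive = lens higher than the hinge), from about -0.18 to 0.78. A stiff clamp holds it; leave it.
- lens (a point): Centre of the camera's lens, 105 mm from the hinge; the camera looks straight at the hinge. The camera's body is 32 mm square and ends 151 mm from the hinge.
- code_image (a point): No solid thing: the place behind the glass, 65 mm from the hinge, where the mirror shows the code (its mirror image) once the stage is in focus. The camera sees the middle of the code when this point lies on the straight line from the lens through the hinge.
- saline: Bystander: white bottle with a light blue cap, 46 mm thick, 128 mm high; origin under its centre.
- timer: Bystander: white digital timer, 64 x 70 x 19 mm; origin under its centre.
- stain: Bystander: small bottle with a dark blue cap, 33 mm thick, 88 mm high; origin under its centre.
- tube_block: Bystander: black block, 52 x 118 x 36 mm, with three sample tubes standing up to 102 mm high; origin under its centre.
- specimen_cup: Bystander: white specimen cup with an orange lid, 68 mm wide, 72 mm high; origin under its centre.
- slide_box: Bystander: flat blue box, 75 x 102 x 33 mm; origin under its centre.
- pen: Bystander: red and white marker pen lying down, 135 mm long, 17 mm thick; origin under its centre.
- strip_vial_0: Bystander: dark vial with a white cap, 33 mm wide, 60 mm high, behind the reader's right end; origin under its centre.
- strip_vial_1: Bystander: white vial with a blue cap, 33 mm wide, 60 mm high, behind the other vial; origin under its centre.

How it is judged:
By the outcome, as a careful person would: the job done as asked, in the order asked, and still so for the second after the job is handed in, while the arm keeps its last pose, push and grip.
It also fails if it takes over 58 s, if anything falls off the work surface, if the arm or the gripper's body presses on something with over 40 N, if the wrist force passes 120 N, or if a joint passes its speed limit or range.

## Working session

There is one attempt and no reset: what is moved stays moved. The work goes in short steps, Python scripts to look and compute and a shell command to move; the robot and the scene stay as the last step left them, time stands still between calls to the robot, and variables do not carry over. Pictures are saved under pics/ and viewed, at most 13 in all, crops included, and the job is handed in when it is done.

```bash
mkdir -p pics; python3 - <<'E'
from rig import ctrl, optics
import cv2, numpy as np
for n in("scene","top"):
    c=optics.capture(n); cv2.imwrite(f"pics/{n}0.png",c["img"]); print(n,c["K"].tolist(),np.round(c["R"],4).tolist(),c["t"], -c["R"].T@c["t"])
s=ctrl.sense(); print(s)
E
```

```text
scene [[439.33824667952877, 0.0, 324.1045387348121], [0.0, 439.33824667952877, 199.80086085855643], [0.0, 0.0, 1.0]] [[0.5368, -0.8437, -0.0047], [-0.4749, -0.2975, -0.8282], [0.6974, 0.4468, -0.5604]] [-296.83644726  391.11125834 1318.21655752] [-574.1743752  -723.07883955 1061.25188528]
top [[512.9294573038579, 0.0, 327.7929642250738], [0.0, 512.9294573038579, 197.06395621690734], [0.0, 0.0, 1.0]] [[0.0396, -0.9992, 0.0066], [-0.8039, -0.0357, -0.5937], [0.5935, 0.0182, -0.8046]] [-7.97574989e-01  5.22461417e+02  1.56919794e+03] [-511.29991742  -10.69594356 1572.83398198]
{'time_s': 0.1, 'joints': array([ 9.73573270e-01,  3.13375540e-01,  1.49838675e+00,  1.50854422e-05,
        1.33101379e+00, -2.23459659e-01]), 'dq': array([-4.36699518e-04,  2.25613199e-05, -1.98244705e-03,  1.14086192e-03,
        7.78898102e-04, -3.34275281e-05]), 'tau': array([ 2.42668866e-03, -4.12902188e+01, -2.60146147e+01, -2.57045713e-04,
        3.01207794e-03,  3.15439058e-05]), 'eef_pos': array([191.58579959, 488.53366175, 230.79212792]), 'ee_rot': array([-2.42764592e-04,  1.85797529e-01,  9.82587873e-01, -5.39667798e-04]), 'force': array([-0.61469354,  0.00710828,  0.77831847]), 'wrist_torque': array([ 0.022911  ,  0.02033827, -0.023331  ]), 'grip_force': 0.0, 'grip_width': 0.9980988010556582}
```

View pics/scene0.png

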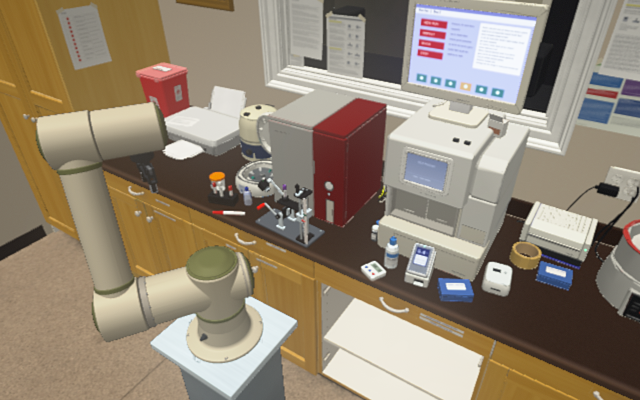

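View pics/top0.png

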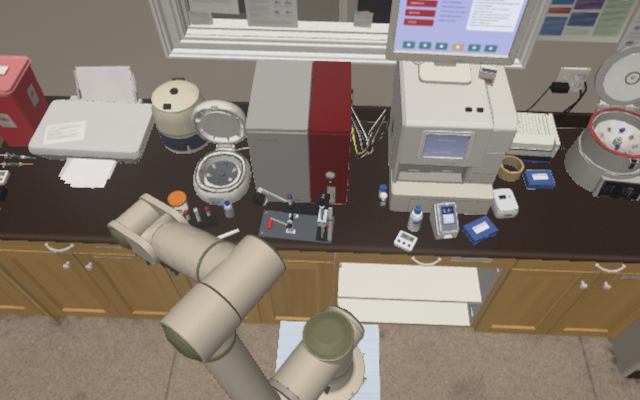

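The reader is at about (290,222) in the scene view and (297,222) in the top view: column on the right, red lever grip on the left front. I'll enlarge both.

```bash
python3 - <<'E'
import cv2, numpy as np
a=cv2.imread("pics/scene0.png")[172:252,245:335]; b=cv2.imread("pics/top0.png")[180:250,250:345]
cv2.imwrite("pics/cs0.png",cv2.resize(a,None,fx=7.5,fy=7.5,interpolation=cv2.INTER_CUBIC))
cv2.imwrite("pics/ct0.png",cv2.resize(b,None,fx=8,fy=8,interpolation=cv2.INTER_CUBIC))
E
```

```text
(no output)
```

View pics/cs0.png

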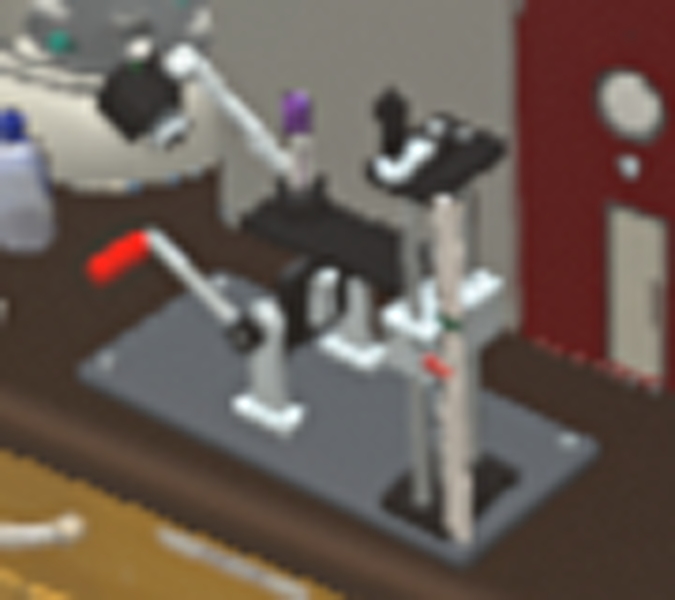

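View pics/ct0.png

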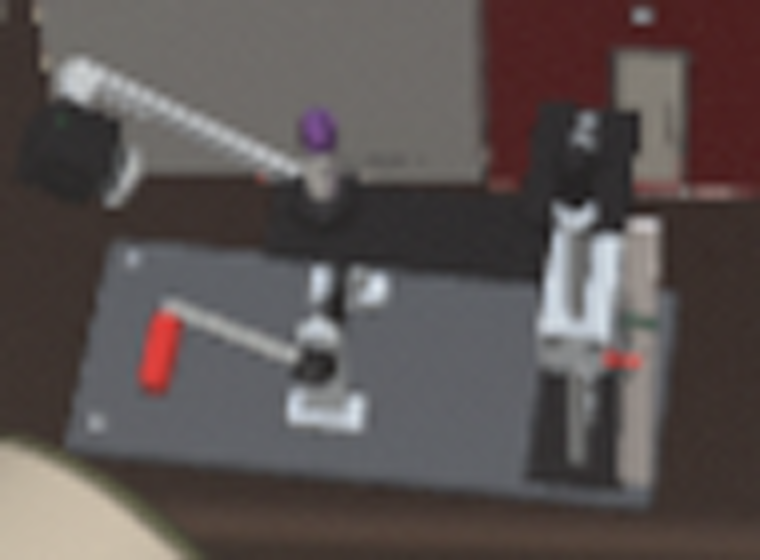

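Scene crop: red grip around (118,258), purple cap (296,112), knob (390,120), red pointer (437,365), green mark (450,322) and lens (172,130). Top crop: grip (161,352), cap (318,130), knob at about (575,180), and the base plate corners are visible. Now to triangulate.

```bash
cat > h.py <<'E'
import cv2, numpy as np
from rig import ctrl, optics
from scipy.optimize import least_squares
def ray(c,p):
    d=c["R"].T@np.linalg.solve(c["K"],[p[0],p[1],1.]); return -c["R"].T@c["t"], d/np.linalg.norm(d)
def tri(cs,ct,ps,pt):
    A=np.zeros((3,3));b=np.zeros(3);r=[ray(cs,ps),ray(ct,pt)]
    for o,d in r:
        P=np.eye(3)-np.outer(d,d);A+=P;b+=P@o
    X=np.linalg.solve(A,b); return X,[round(float(np.linalg.norm(np.cross(X-o,d))),1) for o,d in r]
def onz(c,p,z):
    o,d=ray(c,p); return o+d*(z-o[2])/d[2]
def proj(c,X):
    q=c["K"]@(c["R"]@np.asarray(X,float)+c["t"]); return q[:2]/q[2]
S=lambda u,v:((u+.5)/7.5-.5+245,(v+.5)/7.5-.5+172)
T=lambda u,v:((u+.5)/8-.5+250,(v+.5)/8-.5+180)
def cent(img,box,kind):
    x0,y0,x1,y1=box;f=img[y0:y1,x0:x1].astype(float);B,G,R=f[...,0],f[...,1],f[...,2]
    w={'red':R-np.maximum(B,G)-60,'purple':np.minimum(B,R)-G-25,'green':G-np.maximum(B,R)-8}[kind].clip(0)
    yy,xx=np.mgrid[y0:y1,x0:x1];return (np.round((w*xx).sum()/w.sum(),2),np.round((w*yy).sum()/w.sum(),2)) if w.sum() else None
E
python3 - <<'E'
from h import *
cs=optics.capture("scene");ct=optics.capture("top")
t=[onz(ct,T(*p),16)[:2] for p in[(113,242),(677,290),(653,505),(68,450)]]
s=[onz(cs,S(*p),16)[:2] for p in[(215,275),(598,447),(470,565),(78,372)]]
for n,q in(("top",t),("scene",s)):
    print(n,np.round(q,1).tolist(),'ctr',np.mean(q,0)); 
    for i in range(4):
        d=q[(i+1)%4]-q[i];print(np.linalg.norm(d).round(1),np.arctan2(d[1],d[0]).round(3))
boxes=dict(grip=('red',(255,200,267,212),(264,212,276,232)),cap=('purple',(280,182,290,192),(284,190,296,202)),ptr=('red',(299,216,308,226),(323,220,334,230)),mark=('green',(300,211,309,219),(324,216,336,224)))
for k,(col,bs,bt) in boxes.items():
    a=cent(cs["img"],bs,col);b=cent(ct["img"],bt,col);print(k,a,b,*( tri(cs,ct,a,b) if a and b else ()))
print('lens',tri(cs,ct,S(172,130),T(125,175)))
print('knob',tri(cs,ct,S(392,100),T(577,160)))
E
```

```text
top [[567.9, 259.2], [552.5, -2.3], [437.0, 4.6], [454.2, 266.4]] ctr [502.92478107 131.96001729]
262.0 -1.629
115.8 3.082
262.4 1.505
113.9 -0.063
scene [[562.4, 255.1], [545.6, -5.7], [433.7, -2.6], [453.4, 261.5]] ctr [498.78512018 127.06709995]
261.3 -1.635
111.9 3.114
264.9 1.497
109.3 -0.059
grip (np.float64(260.36), np.float64(205.6)) (np.float64(269.5), np.float64(223.3)) [445.36049386 216.40203538 112.91396663] [0.4, 0.4]
cap (np.float64(283.72), np.float64(186.17)) (np.float64(289.12), np.float64(195.64)) [511.56852737 150.96577158 186.12481185] [0.1, 0.1]
ptr (np.float64(302.81), np.float64(220.39)) (np.float64(327.27), np.float64(224.71)) [442.4219372   19.18531337 122.82002731] [0.2, 0.2]
mark (np.float64(304.55), np.float64(214.74)) (np.float64(329.8), np.float64(220.0)) [443.13791845  10.99913537 150.56829229] [0.1, 0.1]
lens (array([515.86584754, 236.02963973, 142.43170959]), [0.3, 0.3])
knob (array([441.68990996,  37.67384229, 266.53133003]), [0.1, 0.1])
```

Pose agrees across features: origin ≈ (512.5, 151.2), yaw ≈ −0.063, lens elevation ≈ 37°, crank axis ≈ (475, 38), knob on its robot side. I'll raise the arm and travel over the knob.

```bash
python3 -m handwheel '[[[-1,0,0,1,0],[-1,0,0,1,0],[-1,0.5,-0.9,0,0.8],[-1,0.5,-0.9,0,0.8],[-1,0.5,-0.9,0,0.6],[-1,0.5,-0.9,0,0],[-1,0.5,-0.9,0,0],[-1,0.5,-0.9,0,0],[-1,0.5,-0.9,0,0],[-1,0.5,-0.9,0,0]]]' 30; python3 - <<'E'
from h import *
ct=optics.capture("top")
for p in[(480,180),(240,175),(750,195)]: print(onz(ct,T(*p),0))
E
```

```text
time_s: 1.2
eef_pos: [386.4, 137.1, 331.4]
ee_rot: [0.0, 0.033, 0.999, 0.0]
force: [0.5, 0.7, 0.1]
grip_width: 1.0
grip_force: 0.0
[ 6.22291072e+02  9.28546639e+01 -2.27373675e-13]
[6.20175383e+02 2.06417291e+02 2.27373675e-13]
[619.21658864 -34.90762506   0.        ]
```

```bash
python3 -m handwheel '[[[-1,0.4,-0.7,0,0],[-1,0.4,-0.7,0,0],[-0.4,0.2,-0.3,0,0],[-0.4,0,0,0,0],[-0.4,0,0,0,0],[-0.4,0,0,0,0]]]'; python3 - <<'E'
from h import *
cs=optics.capture("scene");ct=optics.capture("top")
print(ctrl.sense()['eef_pos'])
a=cs["img"][160:235,260:340];b=ct["img"][165:240,280:360]
cv2.imwrite("pics/c1.png",np.hstack([cv2.resize(a,(400,375),interpolation=cv2.INTER_CUBIC),cv2.resize(b,(400,375),interpolation=cv2.INTER_CUBIC)]))
E
```

```text
time_s: 1.85
eef_pos: [435.5, 55.0, 331.4]
ee_rot: [0.0, 0.033, 0.999, 0.0]
force: [-0.4, -0.2, -0.6]
grip_width: 0.702
grip_force: 0.0
[435.59137415  54.92224718 331.48792292]
```

View pics/c1.png

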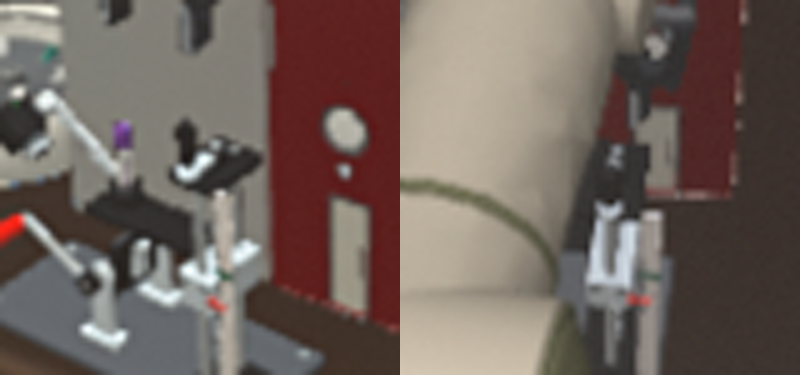

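```bash
python3 -m handwheel '[[[-0.4,0.15,-0.34,0,0],[-0.4,0,0,-0.5,0],[-0.4,0,0,-0.5,0],[-0.4,0,0,-0.4,0],[-0.4,0,0,-0.4,0],[-0.4,0,0,0,0],[-0.4,0,0,0,0]]]'; python3 - <<'E'
from h import *
cs=optics.capture("scene");ct=optics.capture("top")
a=cs["img"][165:225,270:334];b=ct["img"][165:225,298:362]
cv2.imwrite("pics/c2.png",np.hstack([cv2.resize(a,(400,375),interpolation=cv2.INTER_CUBIC),cv2.resize(b,(400,375),interpolation=cv2.INTER_CUBIC)]))
E
```

```text
time_s: 2.65
eef_pos: [443.6, 37.4, 242.1]
ee_rot: [0.0, 0.033, 0.999, -0.0]
force: [0.1, 0.7, -0.0]
grip_width: 0.702
grip_force: 0.0
```

View pics/c2.png

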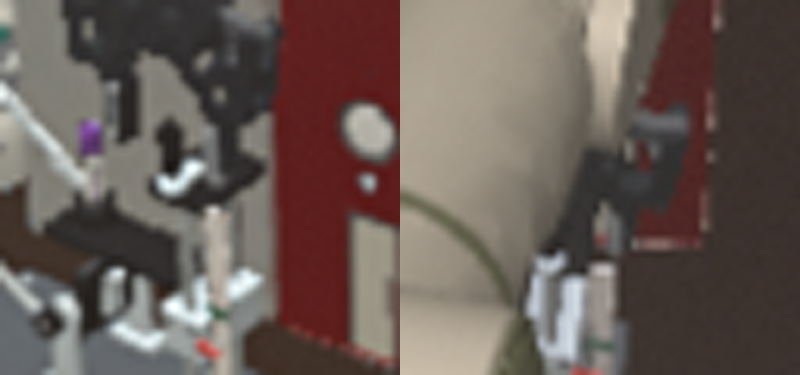

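The knob stands midway between the fingertips in the scene view (fingers near x 123 and 212, knob 168). I'll close on it.

```bash
python3 -m handwheel '[[[1,0,0,0,0],[1,0,0,0,0],[1,0,0,0,0],[1,0,0,0,0],[1,0,0,0,0],[1,0,0,0,0]]]' 25; python3 - <<'E'
from h import *
cs=optics.capture("scene");s=ctrl.sense();print(s['eef_pos'],s['force'])
ax=np.array([475.3,38.3]);p=s['eef_pos'][:2]-ax;th=np.arctan2(p[1],p[0]);print(np.hypot(*p),np.degrees(th))
P=[32*np.array([np.cos(th-k*np.pi/10),np.sin(th-k*np.pi/10)]) for k in range(11)]
for k in range(10):print(np.round((P[k+1]-P[k])/50,3).tolist())
E
```

```text
time_s: 3.35
eef_pos: [443.5, 37.1, 241.5]
ee_rot: [0.0, 0.033, 0.999, -0.0]
force: [-1.0, -0.1, 4.0]
grip_width: 0.167
grip_force: 24.4
[443.54369331  37.08481997 241.55117961] [-1.05960979  0.29502617  3.79116548]
31.779548095349117 -177.80860114977284
[0.024, 0.199]
[0.084, 0.182]
[0.136, 0.147]
[0.175, 0.098]
[0.196, 0.039]
[0.199, -0.024]
[0.182, -0.084]
[0.147, -0.136]
[0.098, -0.175]
[0.039, -0.196]
```

```bash
python3 -m handwheel '[[[1,0.02,0.2,0,0],[1,0.08,0.18,0,0],[1,0.14,0.15,0,0],[1,0.18,0.1,0,0],[1,0.2,0.04,0,0],[1,0,0,0,0]]]'; python3 - <<'E'
from h import *
s=ctrl.sense();print(s['eef_pos'],s['force'],s['grip_width'])
cs=optics.capture("scene");ct=optics.capture("top")
a=cent(cs["img"],(299,212,308,226),'red');b=cent(ct["img"],(323,216,334,230),'red');print(a,b);
if b: print(tri(cs,ct,a,b))
E
```

```text
time_s: 4.0
eef_pos: [475.8, 68.6, 241.4]
ee_rot: [0.001, 0.033, 0.999, -0.003]
force: [0.2, -15.3, 3.8]
grip_width: 0.165
grip_force: 25.5
[475.79185395  68.61828417 241.36313247] [  0.19607741 -15.3488901    3.81057103] 0.16533619439540095
(np.float64(302.7), np.float64(219.78)) (np.float64(326.68), np.float64(223.87))
(array([445.30699834,  21.41718396, 123.03315131]), [0.0, 0.0])
```

```bash
python3 -m handwheel '[[[1,0.2,-0.06,0,0],[1,0.18,-0.1,0,0],[1,0.14,-0.15,0,0],[1,0.09,-0.18,0,0],[1,0.03,-0.2,0,0],[1,0,0,0,0]]]'; python3 - <<'E'
from h import *
s=ctrl.sense();print(s['eef_pos'],s['force'],s['grip_width'])
E
```

```text
time_s: 4.7
eef_pos: [507.5, 35.1, 241.6]
ee_rot: [0.001, 0.034, 0.999, -0.0]
force: [4.4, -1.6, 3.7]
grip_width: 0.166
grip_force: 25.4
[507.45550869  35.14486011 241.62496313] [ 4.43101546 -1.59560963  3.7278019 ] 0.16566527604377754
```

Forces are low and the axis is at about (475.5, 37). I'll wind another half turn.

```bash
python3 -m handwheel '[[[1,-0.04,-0.18,0,0],[1,-0.08,-0.17,0,0],[1,-0.14,-0.14,0,0],[1,-0.18,-0.09,0,0],[1,-0.2,-0.03,0,0],[1,-0.2,0.03,0,0],[1,-0.18,0.09,0,0],[1,-0.14,0.14,0,0],[1,-0.09,0.18,0,0],[1,-0.03,0.2,0,0]]]'; python3 - <<'E'
from h import *
s=ctrl.sense();print(s['eef_pos'],s['force'],s['grip_width'])
cs=optics.capture("scene");ct=optics.capture("top")
print(cent(cs["img"],(299,212,308,226),'green'))
a=cent(cs["img"],(299,212,308,226),'red');b=cent(ct["img"],(323,216,334,230),'red');print(a,b);
if b: print(tri(cs,ct,a,b))
E
```

```text
time_s: 5.7
eef_pos: [443.2, 38.2, 241.5]
ee_rot: [0.002, 0.033, 0.999, -0.0]
force: [14.6, -2.3, -1.9]
grip_width: 0.161
grip_force: 24.8
[443.15178745  38.23347893 241.49157569] [14.64369044 -2.26834068 -1.92465738] 0.16102200465445085
(np.float64(304.25), np.float64(214.72))
(np.float64(302.73), np.float64(217.75)) (np.float64(327.3), np.float64(222.74))
(array([442.64985177,  19.18610876, 134.41202839]), [0.2, 0.2])
```

```bash
python3 -m handwheel '[[[1,0.06,0.18,0,0],[1,0.09,0.17,0,0],[1,0.14,0.14,0,0],[1,0.18,0.09,0,0],[1,0.2,0.03,0,0],[1,0.2,-0.03,0,0],[1,0.18,-0.09,0,0],[1,0.14,-0.14,0,0],[1,0.09,-0.18,0,0],[1,0.03,-0.2,0,0]]]';python3 -m handwheel '[[[1,-0.03,-0.2,0,0],[1,-0.08,-0.17,0,0],[1,-0.14,-0.14,0,0],[1,-0.18,-0.09,0,0],[1,-0.2,-0.03,0,0],[1,-0.2,0.03,0,0],[1,-0.18,0.09,0,0],[1,-0.14,0.14,0,0],[1,-0.09,0.18,0,0],[1,-0.02,0.2,0,0]]]'; python3 - <<'E'
from h import *
s=ctrl.sense();print(s['eef_pos'],s['force'],s['grip_width'])
cs=optics.capture("scene");ct=optics.capture("top")
a=cent(cs["img"],(299,210,308,226),'red');b=cent(ct["img"],(323,216,334,230),'red');print(a,b);
if b: print(tri(cs,ct,a,b))
print(cent(cs["img"],(280,170,295,192),'purple'))
x=cs["img"][203:228,293:318];y=ct["img"][208:233,316:341]
cv2.imwrite("pics/c3.png",np.hstack([cv2.resize(x,(400,400),interpolation=cv2.INTER_CUBIC),cv2.resize(y,(400,400),interpolation=cv2.INTER_CUBIC)]))
E
```

```text
time_s: 6.8
eef_pos: [507.9, 36.6, 241.3]
ee_rot: [-0.001, 0.033, 0.999, 0.0]
force: [-6.2, 1.5, 7.6]
grip_width: 0.16
grip_force: 25.8
time_s: 7.8
eef_pos: [443.6, 37.0, 241.4]
ee_rot: [-0.002, 0.033, 0.999, -0.0]
force: [-6.1, -1.3, 8.5]
grip_width: 0.165
grip_force: 26.0
[443.567252    37.03917217 241.43772067] [-6.14281502 -1.34364238  8.46032875] 0.16494732613706056
(np.float64(302.44), np.float64(214.8)) (np.float64(327.08), np.float64(220.68))
(array([442.56448107,  19.95550129, 147.05239301]), [0.3, 0.3])
(np.float64(283.43), np.float64(181.02))
```

View pics/c3.png

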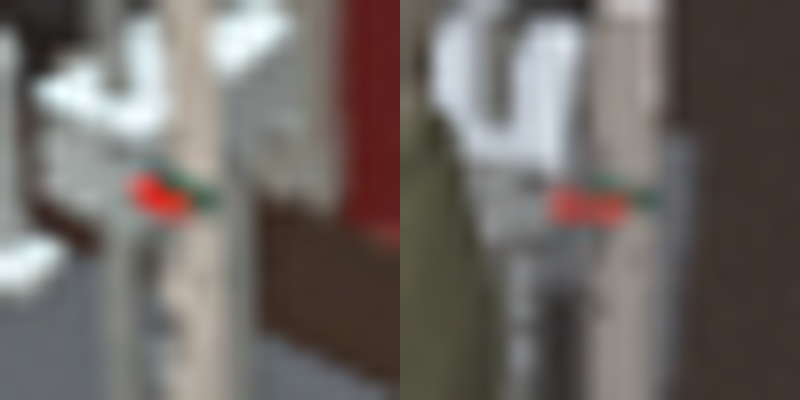

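Two turns are done and the pointer (scene crop (160,192), top crop (590,205)) is just under the green mark, about 4 mm low. That needs another 0.35 turn, or seven 18° rows.

```bash
python3 -m handwheel '[[[1,0.03,0.2,0,0],[1,0.08,0.17,0,0],[1,0.14,0.14,0,0],[1,0.18,0.09,0,0],[1,0.2,0.03,0,0],[1,0.19,-0.04,0,0],[1,0.16,-0.08,0,0],[1,0,0,0,0],[1,0,0,0,0]]]'; python3 - <<'E'
from h import *
s=ctrl.sense();print(s['eef_pos'],s['force'],s['grip_width'])
C=[(optics.capture("scene"),optics.capture("top")) for _ in range(2)]
for cs,ct in C:
  a=cent(cs["img"],(299,208,308,226),'red');b=cent(ct["img"],(323,214,334,230),'red');print(a,b);
  if b: print(tri(cs,ct,a,b))
cs,ct=C[0]
x=cs["img"][203:228,293:318];y=ct["img"][208:233,316:341]
cv2.imwrite("pics/c4.png",np.hstack([cv2.resize(x,(400,400),interpolation=cv2.INTER_CUBIC),cv2.resize(y,(400,400),interpolation=cv2.INTER_CUBIC)]))
E
```

```text
time_s: 8.8
eef_pos: [494.3, 62.2, 241.4]
ee_rot: [-0.0, 0.033, 0.999, -0.0]
force: [-1.4, -3.1, 7.2]
grip_width: 0.165
grip_force: 25.8
[494.30283108  62.19450333 241.40884784] [-1.39144381 -3.05941133  7.15013839] 0.16484504729762028
(np.float64(302.14), np.float64(213.8)) (np.float64(326.45), np.float64(219.87))
(array([443.95651617,  22.124252  , 149.71462989]), [0.3, 0.3])
(np.float64(302.17), np.float64(213.82)) (np.float64(326.45), np.float64(219.87))
(array([444.10349105,  22.12136204, 149.52422039]), [0.3, 0.3])
```

View pics/c4.png

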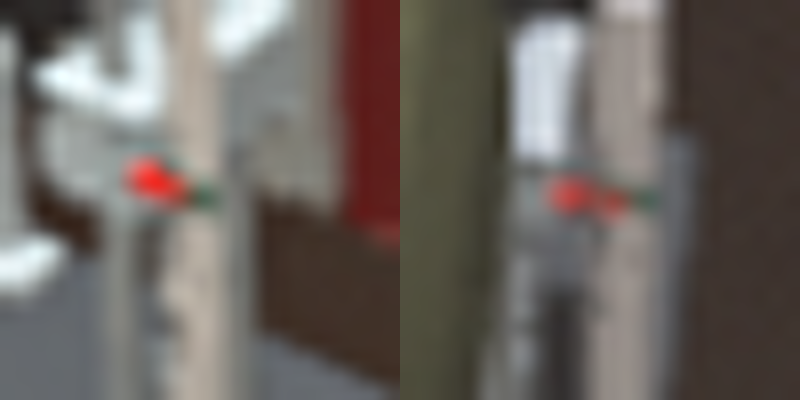

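The pointer now stands on the green mark in both views: the tip runs into green at scene crop (205,197) and top crop (648,200). I'll release, lift, and re-measure the stage and the lens.

```bash
python3 -m handwheel '[[[-0.4,0,0,0,0],[-0.4,0,0,0,0],[-0.4,0,0,0,0],[-0.4,0,0,0,0],[-0.4,0,0,0.5,0],[-0.4,0,0,0.8,0],[-0.4,0,0,0.8,0],[-0.4,0,0,0,0]]]'; python3 - <<'E'
from h import *
cs=optics.capture("scene");ct=optics.capture("top")
a=cent(cs["img"],(299,208,308,226),'red');b=cent(ct["img"],(323,214,334,230),'red');print(a,b,cent(cs["img"],(299,208,308,226),'green'),cent(cs["img"],(280,170,295,192),'purple'))
I0=cv2.imread("pics/scene0.png");J=cs["img"]
for I in(I0,J): print((I[208:220,301:308].astype(int)).sum(2)//3, (2*I[208:220,301:308,1].astype(int)-I[208:220,301:308,0]-I[208:220,301:308,2]))
O=np.array([512.5,151.2,78]);
for p in((-72,60.6,35),(0,0,0),(0,0,65)):
  c,s_=np.cos(-.063),np.sin(-.063);X=O+[c*p[0]-s_*p[1],s_*p[0]+c*p[1],p[2]];print(p,X.round(1),proj(cs,X).round(1),proj(ct,X).round(1))
x=cs["img"][170:220,250:300];
cv2.imwrite("pics/c5.png",np.hstack([cv2.resize(x,(400,400),interpolation=cv2.INTER_CUBIC),cv2.resize(cv2.imread("pics/top0.png")[180:230,250:300],(400,400),interpolation=cv2.INTER_CUBIC)]))
E
```

```text
time_s: 9.8
eef_pos: [495.1, 62.1, 351.2]
ee_rot: [0.004, 0.033, 0.999, -0.0]
force: [0.6, 0.1, -0.2]
grip_width: 0.694
grip_force: 0.0
(np.float64(302.17), np.float64(213.82)) (np.float64(326.48), np.float64(219.88)) (np.float64(305.5), np.float64(215.0)) (np.float64(283.3), np.float64(180.05))
[[ 84  96 146 173 169 150 133]
 [135 164 158 171 171 178 188]
 [184 203 150 167 171 201 232]
 [198 217 150 155 170 208 242]
 [197 232 182 163 172 191 205]
 [188 222 156 146 171 160 140]
 [201 218 138  97 125 128 123]
 [236 241 189  90  81 103 127]
 [232 227 158 132 140 129 130]
 [164 161 121 148 170 154 132]
 [126 137 127 150 174 160 130]
 [144 137 139 158 172 157 123]] [[  0   1   2   1   0   2   6]
 [  6   9   6   0   3   5  11]
 [  8  11   6   1   1   7  10]
 [  9  13   4   2   2   9   7]
 [ 11  15   8  -1   1   3  10]
 [ 10  14  13   6   1   1   4]
 [ 11  18  33  31  22  13   4]
 [  6   8  22  43  41  22   6]
 [ 11  12   8   8  13  13   3]
 [ 11  10   4   1   4   4   4]
 [  4   3   5   4   2   3   7]
 [-30 -64 -24   4   7   5   6]]
[[232 230 191 171 169 152 131]
 [246 229 182 171 171 155 
[... 253 characters left out ...]
 [ 98  84 126 155 174 160 129]
 [ 96  81 130 159 172 157 122]] [[   9    8    5    2    2    4    8]
 [   7   11    6    2    2    2    7]
 [   6    7    4    2    1    4    6]
 [   9   10    6    5    4    5    5]
 [   5    1   11    7    2    1    3]
 [ -87 -129  -21    9    7    4    6]
 [-101 -184 -148  -54   21   16    5]
 [ -18  -58  -83  -50   28   25    6]
 [   7    3   -6   -3   12   16    4]
 [   6    3    3    4    4    5    7]
 [   2    0    3    3    3    4    6]
 [   4    1    3    2    4    4    4]]
(-72, 60.6, 35) [444.5 216.2 113. ] [260.3 205.6] [269.5 223.6]
(0, 0, 0) [512.5 151.2  78. ] [285.4 209.7] [290.7 213.7]
(0, 0, 65) [512.5 151.2 143. ] [284.5 195.7] [289.7 202.9]
```

View pics/c5.png

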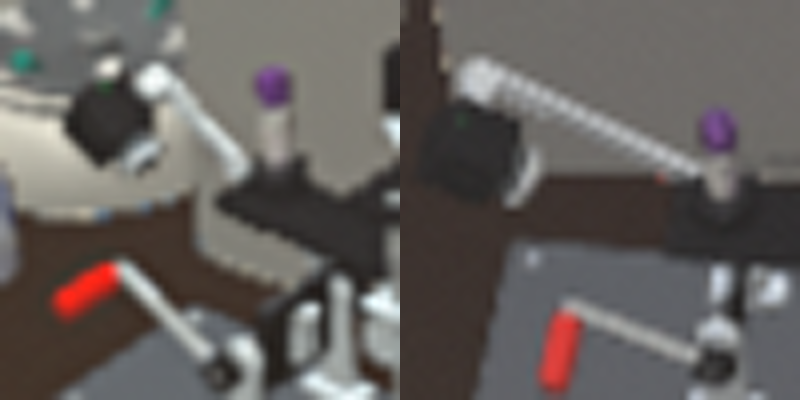

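The stage stayed put, with red and green on the same rows to about 0.1 px. In the c5 crops the camera body centre is at scene (108,125) and top (473,153); the lens ring is at scene (140,152) and top (522,175). I'll cast these rays onto the reader's x=0 plane to get the elevation.

```bash
python3 - <<'E'
from h import *
cs=optics.capture("scene");ct=optics.capture("top")
I0={'s':cv2.imread("pics/scene0.png"),'t':cv2.imread("pics/top0.png")}
yaw=-.063;ex=np.array([np.cos(yaw),np.sin(yaw),0]);ey=np.array([-np.sin(yaw),np.cos(yaw),0])
for O in([512.5,151.2,78],[511.5,151,78]):
  O=np.array(O)
  for nm,c,q,f,off in(("lens s",cs,(140,152),8,(250,170)),("body s",cs,(108,125),8,(250,170)),("lens t",ct,(122,175),8,(250,180)),("body t",ct,(73,153),8,(250,180))):
    p=((q[0]+.5)/f-.5+off[0],(q[1]+.5)/f-.5+off[1]);o,d=ray(c,p);X=o+d*((O-o)@ex)/(d@ex);v=X-O
    print(nm,X.round(1),'r',np.hypot(v@ey,v[2]).round(1),'elev',np.degrees(np.arctan2(v[2],v@ey)).round(1))
for E in(33,36,39,42):
  e=np.radians(E);L=[O+105*(np.cos(e)*ey+np.sin(e)*np.array([0,0,1])),O+151*(np.cos(e)*ey+np.sin(e)*np.array([0,0,1]))]
  print(E,[((proj(cs,X)-[250,170])*8).round().tolist()+((proj(ct,X)-[250,180])*8).round().tolist() for X in L])
E
```

```text
lens s [518.1 239.7 141.8] r 109.2 elev 35.7
body s [519.3 259.8 149.9] r 130.4 elev 33.5
lens t [518.  238.  138.9] r 106.2 elev 35.0
body t [519.2 258.  152. ] r 130.2 elev 34.7
lens s [517.  238.8 142.6] r 109.2 elev 36.3
body s [518.3 258.8 150.8] r 130.3 elev 34.0
lens t [517.  237.8 140.3] r 107.0 elev 35.6
body t [518.2 257.8 153.4] r 130.9 elev 35.2
33 [[138.0, 161.0, 117.0, 178.0], [75.0, 93.0, 22.0, 136.0]]
36 [[142.0, 156.0, 123.0, 173.0], [80.0, 85.0, 31.0, 128.0]]
39 [[146.0, 150.0, 130.0, 167.0], [86.0, 77.0, 41.0, 120.0]]
42 [[151.0, 145.0, 137.0, 162.0], [93.0, 69.0, 51.0, 113.0]]
```

Lens elevation comes out at about 35.3°, so mirror ≈ 57.6° and the lever should sit at ≈ 87.6° from +y. Now over the lever grip and down.

```bash
python3 -m handwheel '[[[-0.4,-0.22,0.62,0,0],[-0.4,-0.23,0.62,0,0],[-0.4,-0.23,0.62,0,0],[-0.4,-0.23,0.62,0,0],[-0.4,-0.22,0.61,0,0],[-0.4,0,0,0,0],[-0.4,0,0,-0.7,0],[-0.4,0,0,-0.7,0],[-0.4,0,0,-0.7,0],[-0.4,0,0,0,0]]]'; python3 - <<'E'
from h import *
cs=optics.capture("scene");ct=optics.capture("top")
print(cent(cs["img"],(255,200,267,212),'red'))
for n,f,(x0,y0,x1,y1) in(("scene0",cs,(256,178,272,194)),("top0",ct,(252,191,267,207))):
  g=cv2.imread(f"pics/{n}.png")[y0:y1,x0:x1].max(2)
  print(n);print(g)
E
```

```text
time_s: 11.0
eef_pos: [435.5, 215.5, 236.9]
ee_rot: [-0.005, 0.034, 0.999, -0.001]
force: [0.1, -0.6, -0.3]
grip_width: 0.701
grip_force: 0.0
(np.float64(260.36), np.float64(205.61))
scene0
[[103 103 103 102 105 120 181 236 202 107 100 113 174 223 183 112]
 [104 104 103 104 103 113 141 161 130  68 104 174 233 244 233 179]
 [110 109 107 104  91  77  88  85  57  52 102 193 243 244 233 202]
 [106 106 101  87  69  56  62  65  51  50  72 139 200 206 170 179]
 [174 177 144  72  53  56  55  58  54  53  51  71 113 132 138 161]
 [135 138 112  55  50  56  57  57  57  56  53  49  61 131 185 184]
 [153 121  63  44  50  56  57  57  56  56  54  48  55 137 197 189]
 [219 175  60  42  49  51  55  58  58  54  53  49  53 130 187 181]
 [228 188  75  40  46  49  50  55  57  51  57  72  83 131 177 174]
 [218 208 152  69  41  46  49  50  50  54  81 107 132 156 164 164]
 [206 210 196 144  66  42  44  45  50  76 124 174 202 178 133 155]
 [194 197 197 181 134  61  39  48  67 108 174 197 160 136 140 153]
 [185 185 186 185 171 124  65 101 129 141 170 134  81 105 150 152]
 [177 177 176 175 173 162 144 152 144 1
[... 476 characters left out ...]
7 109]
 [ 59  49  48  48  50  48  48  49  48  47  47  48  46  98 111]
 [ 56  49  46  50  50  49  48  48  49  48  49  47  49  97 111]
 [ 53  46  48  51  48  49  50  49  48  50  48  49  61  91 127]
 [ 52  46  48  46  46  47  49  49  49  49  48  47  71  85 152]
 [ 51  47  46  44  45  42  45  48  47  48  50  48  75  97 170]
 [ 49  46  45  43  44  46  44  43  45  47  47  48  83 132 175]
 [ 51  46  45  43  43  44  46  45  43  44  51  63  84 161 150]
 [ 59  53  54  48  42  42  44  43  44  45  57  74 108 152 113]
 [ 60  60  58  56  53  46  43  42  43  52  60 105 137 115  75]
 [ 61  59  60  60  61  55  53  51  51  59  62 107 119  82  59]
 [ 61  60  60  61  60  60  60  60  60  60  60  58  59  59  60]]
```

```bash
python3 -m handwheel '[[[-0.4,0.06,0.02,0,0],[-0.4,0,0,-0.6,0],[-0.4,0,0,-0.6,0],[-0.4,0,0,-0.6,0],[-0.4,0,0,-0.6,0],[-0.4,0,0,-0.46,0],[-0.4,0,0,0,0],[-0.4,0,0,0,0]]]'; python3 - <<'E'
from h import *
cs=optics.capture("scene");ct=optics.capture("top")
print(cent(cs["img"],(255,200,267,212),'red'))
cv2.imwrite("pics/c6.png",np.hstack([cv2.resize(cs["img"][175:225,240:290],(400,400),interpolation=cv2.INTER_CUBIC),cv2.resize(ct["img"][190:240,245:295],(400,400),interpolation=cv2.INTER_CUBIC)]))
E
```

```text
time_s: 11.9
eef_pos: [441.6, 217.8, 99.8]
ee_rot: [0.001, 0.033, 0.999, 0.0]
force: [1.1, -0.0, 0.1]
grip_width: 0.704
grip_force: 0.0
(np.float64(259.71), np.float64(205.93))
```

View pics/c6.png

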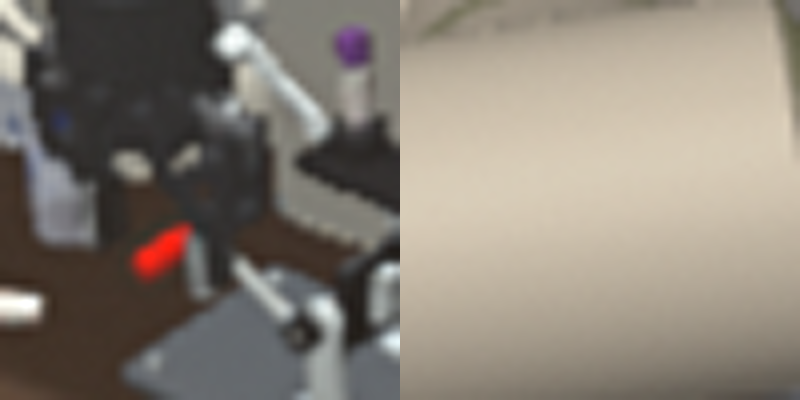

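The red grip, scene crop (160,250), lies between the fingers at (110,210) and (205,265), with the rod clear on the far side. I'll lower a little and close.

```bash
python3 -m handwheel '[[[-0.4,-0.04,-0.03,-0.12,0],[-0.4,0,0,0,0],[1,0,0,0,0],[1,0,0,0,0],[1,0,0,0,0],[1,0,0,0,0],[1,0,0,0,0],[1,0,0,0,0]]]' 30; python3 - <<'E'
import numpy as np
a=np.radians(np.linspace(30,87.5,11));d=70*np.c_[-np.sin(-.063)*np.cos(a),np.cos(-.063)*np.cos(a),np.sin(a)]
print(np.round(np.diff(d,axis=0)/50,3).tolist())
E
```

```text
time_s: 12.8
eef_pos: [438.5, 215.0, 92.5]
ee_rot: [-0.0, 0.033, 0.999, -0.001]
force: [-1.6, -7.5, 3.7]
grip_width: 0.152
grip_force: 29.1
[[-0.005, -0.076, 0.118], [-0.006, -0.087, 0.11], [-0.006, -0.098, 0.1], [-0.007, -0.108, 0.09], [-0.007, -0.116, 0.079], [-0.008, -0.123, 0.067], [-0.008, -0.129, 0.054], [-0.008, -0.134, 0.041], [-0.009, -0.138, 0.027], [-0.009, -0.14, 0.013]]
```

Gripped, and the touch offset (−1.5 mm in y) matches the one seen at the crank. I'll swing along the arc.

```bash
python3 -m handwheel '[[[1,0,-0.08,0.12,0],[1,-0.01,-0.09,0.11,0],[1,-0.01,-0.1,0.1,0],[1,0,-0.11,0.09,0],[1,-0.01,-0.12,0.08,0],[1,-0.01,-0.12,0.07,0],[1,-0.01,-0.13,0.05,0],[1,-0.01,-0.13,0.04,0],[1,-0.01,-0.14,0.03,0],[1,-0.01,-0.14,0.01,0]]]'; python3 -m handwheel '[[[1,0,0,0,0],[1,0,0,0,0],[1,0,0,0,0]]]'; python3 - <<'E'
from h import *
s=ctrl.sense();p=s['eef_pos'];print(p,s['force'])
O=np.array([512.5,149.7]);ey=np.array([.063,.998]);y=(p[:2]-O)@ey;print('y',y,'angle',np.degrees(np.arccos(y/70)),'z ang',p[2]+19-78)
cs=optics.capture("scene");ct=optics.capture("top")
print(cent(cs["img"],(255,185,295,212),'red'),cent(ct["img"],(265,195,310,232),'red'))
for a in(80,85,87.5,90,95):
  t=np.radians(a);X=np.array([512.5,151.2,78])+np.array([.998,-.063,0])*-72+70*np.array([.063*np.cos(t),.998*np.cos(t),np.sin(t)]);print(a,proj(cs,X).round(2))
a=cent(cs["img"],(299,208,308,226),'red');print('ptr',a)
cv2.imwrite("pics/c7.png",cv2.resize(cs["img"][170:230,245:325],(800,600),interpolation=cv2.INTER_CUBIC))
E
```

```text
time_s: 13.8
eef_pos: [434.8, 159.2, 129.2]
ee_rot: [0.001, 0.033, 0.999, 0.002]
force: [-2.3, 9.5, 6.7]
grip_width: 0.149
grip_force: 31.8
time_s: 14.1
eef_pos: [434.8, 159.1, 129.1]
ee_rot: [0.001, 0.033, 0.999, 0.001]
force: [-4.2, 8.3, 10.3]
grip_width: 0.15
grip_force: 32.0
[434.79735552 159.11992619 129.11820026] [-4.21571199  8.28072962 10.29469514]
y 4.505819739512449 angle 86.30938478389238 z ang 70.1182002589344
(np.float64(267.96), np.float64(204.68)) None
80 [269.22 202.47]
85 [270.44 202.84]
87.5 [271.05 203.06]
90 [271.67 203.32]
95 [272.93 203.94]
ptr (np.float64(302.16), np.float64(213.82))
```

View pics/c7.png

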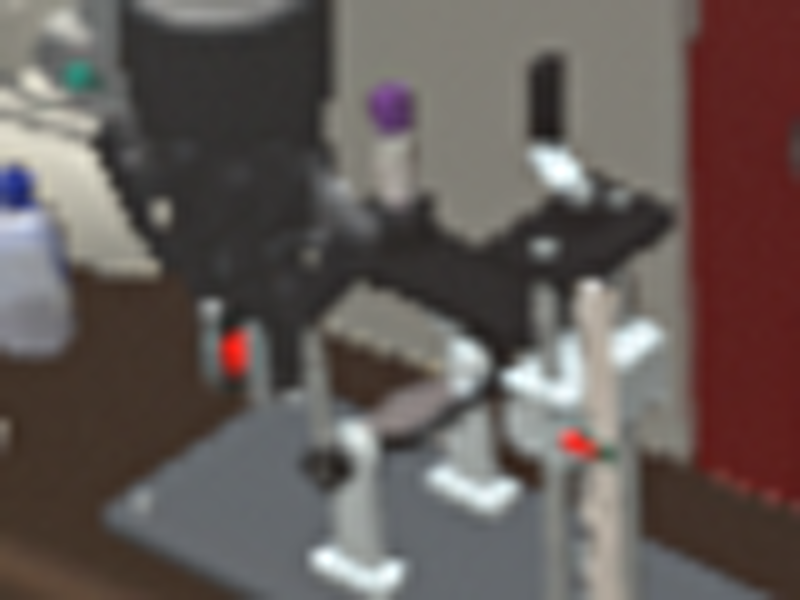

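The picture shows the lever nearly upright (rod from (322,465) to (316,330)), glass tilted up, red pointer still on green, tube and camera untouched. Robot geometry says 86.3° against 87.5°, so I'll nudge and cross-check with the rod's line.

```bash
python3 -m handwheel '[[[1,0,-0.03,0,0],[1,0,0,0,0],[1,0,0,0,0],[1,0,0,0,0]]]'; python3 - <<'E'
from h import *
s=ctrl.sense();p=s['eef_pos'];print(p,s['force'],s['joints'].round(2))
O=np.array([512.5,149.7]);ey=np.array([.063,.998]);y=(p[:2]-O)@ey;print('y',y,'angle',np.degrees(np.arccos(y/70)))
cs=optics.capture("scene");g=cs["img"][200:220,270:284].max(2);print(g)
O=np.array([512.5,151.2,78])+np.array([.998,-.063,0])*-57
for a in(80,85,90,95):
  t=np.radians(a);print(a,[proj(cs,O+r*np.array([.063*np.cos(t),.998*np.cos(t),np.sin(t)])).round(2).tolist() for r in(0,20,60)])
E
```

```text
time_s: 14.6
eef_pos: [434.7, 157.9, 129.2]
ee_rot: [0.001, 0.033, 0.999, 0.002]
force: [-4.1, 9.0, 11.7]
grip_width: 0.15
grip_force: 32.1
[434.70197967 157.9089265  129.16643636] [-4.10524222  8.97582053 11.72540572] [ 0.09  0.29  1.82  0.    1.03 -1.41]
y 3.29123336860921 angle 87.30509529619746
[[ 50  49  50  54  52  50  47  49  56  84 120 132 131 132]
 [ 52  48  50  51  52  50  51  85 116 121 129 130 129 130]
 [ 86  60  47  49  49  61  78 115 145 133 132 130 129 128]
 [117  93  51  47  51  77  97  95 102 109 137 140 131 131]
 [119 108  57  47  51  83 107  87  64  74  96 101 119 138]
 [123 109  61  46  49  82 110  92  62  60  63  65  83  97]
 [120 114  75  48  46  72 109 102  64  62  62  63  62  63]
 [102 115  76  46  45  78 116 107  65  63  65  65  65  62]
 [100 115  72  50  60  99 129 108  64  62  64  65  64  62]
 [102 117  83  90 122 126 129 110  69  61  61  61  63  78]
 [ 92 110 103 106 117 119 123 118  97  90  70  63  77 107]
 [104 109 110 109 109 111 120 123 109 113 113 116 123 133]
 [112 111 110 110 109 108 118 128 137 179 193 169 145 137]
 [110 110 109 110 110 109 119 135 144 193 232 220 162  98]
 [110 110 110 111 111 102 104 114 106 152 207 212 163  62]
 [110 110 111 111 106  82  64  70  59  94 152 183 153  86]
 [110 110 110 110  99  66  56  62  42  53 118 161 132  97]
 [110 109 110 111 107  83  66  69  46  56 120 155 121  99]
 [109 110 109 110 111  98  72  59  68 115 154 157 127 109]
 [109 109 110 110 110 108 101  93 115 156 168 158 129 108]]
80 [[275.65, 216.75], [274.61, 212.2], [272.48, 202.96]]
85 [[275.65, 216.75], [274.95, 212.31], [273.52, 203.27]]
90 [[275.65, 216.75], [275.3, 212.45], [274.57, 203.68]]
95 [[275.65, 216.75], [275.65, 212.63], [275.64, 204.2]]
```

Robot geometry gives 87.3°, but the rod line hints at a few degrees more. I'll calibrate that reading with the rest picture, where the rod must read 30°.

```bash
python3 - <<'E'
from h import *
cs=optics.capture("scene");ct=optics.capture("top")
print('rodtip',tri(cs,ct,S(153,238),T(168,304)),'hub',tri(cs,ct,S(243,332),T(316,366)))
O=np.array([512.5,151.2,78]);ex=np.array([.998,-.063,0]);ey=np.array([.063,.998,0])
I0=cv2.imread("pics/scene0.png").max(2).astype(float);I1=cs["img"].max(2).astype(float)
def cen(v,n=5):
    b=np.minimum(v[0],v[-1]); w=(v-np.linspace(v[0],v[-1],len(v))).clip(0);return (w*np.arange(len(v))).sum()/w.sum()
rest=[(c,204+cen(I0[204:218,c][max(0,int(round((c-264)*1.07))-2):][:7])+max(0,int(round((c-264)*1.07))-2)) for c in range(267,275)]
now=[(274+cen(I1[r,274:279]),r) for r in range(203,208)]
print(np.round(rest,2).tolist(),np.round(now,2).tolist())
for xr in(-47,-50,-53,-56):
  out=[]
  for pts in(rest,now):
    Q=[]
    for q in pts:
      o,d=ray(cs,q);X=o+d*((O+xr*ex-o)@ex)/(d@ex);v=X-O;Q.append((v@ey,v[2]))
    Q=np.array(Q);a=np.degrees(np.arctan2(Q[:,1],Q[:,0]));vx=cv2.fitLine(Q.astype(np.float32),cv2.DIST_L2,0,.01,.01).ravel();out.append((a.round(1).tolist(),np.degrees(np.arctan2(vx[1],vx[0])).round(1)))
  print(xr,out)
E
```

```text
rodtip (array([472.12562589, 216.07310055, 108.08409271]), [0.5, 0.5]) hub (array([461.91774805, 152.87454871,  79.43315018]), [0.4, 0.4])
[[267.0, nan], [268.0, nan], [269.0, nan], [270.0, 209.0], [271.0, 210.0], [272.0, nan], [273.0, nan], [274.0, nan]] [[275.84, 203.0], [275.98, 204.0], [276.04, 205.0], [276.17, 206.0], [276.14, 207.0]]
-47 [([nan, nan, nan, 22.9, 21.9, nan, nan, nan], np.float32(nan)), ([87.1, 87.2, 86.8, 86.8, 85.5], np.float32(-89.9))]
-50 [([nan, nan, nan, 28.8, 28.8, nan, nan, nan], np.float32(nan)), ([90.0, 90.3, 90.2, 90.6, 89.8], np.float32(-89.9))]
-53 [([nan, nan, nan, 35.1, 36.2, nan, nan, nan], np.float32(nan)), ([92.7, 93.2, 93.3, 93.9, 93.6], np.float32(-89.9))]
-56 [([nan, nan, nan, 41.7, 43.9, nan, nan, nan], np.float32(nan)), ([95.1, 95.7, 96.1, 96.9, 96.9], np.float32(-89.9))]<stdin>:7: RuntimeWarning: invalid value encountered in scalar divide
```

```bash
python3 - <<'E'
from h import *
cs=optics.capture("scene")
I0=cv2.imread("pics/scene0.png").max(2).astype(float)
print(I0[203:216,262:279].astype(int))
rest=[]
for r in range(205,213):
    c0=int(round(266.5+(r-204.5)*.96));v=I0[r,c0-3:c0+4];w=(v-np.linspace(v[0],v[-1],7)).clip(0);rest.append((c0-3+(w*np.arange(7)).sum()/w.sum(),r))
print(np.round(rest,2).tolist())
now=[(275.98,204),(276.04,205),(276.17,206),(276.14,207)]
ex=np.array([.998,-.063,0]);ey=np.array([.063,.998,0])
for O in([512.5,151.2,78],[511.5,151.2,78],[512.5,152.2,78],[512.5,151.2,79]):
 for xr in(-49,-51,-53):
  O=np.array(O);out=[]
  for pts in(rest,now):
    a=[]
    for q in pts:
      o,d=ray(cs,q);X=o+d*((O+xr*ex-o)@ex)/(d@ex);v=X-O;a.append(np.degrees(np.arctan2(v[2],v@ey)))
    out.append((np.round(a,1).tolist(),np.mean(a).round(1)))
  print(O,xr,out)
E
```

```text
[[198 246 219 188 162  83  61  64  66  66  67  66  66  66  66  62  60]
 [248 249 214 179 207 161  82  58  63  65  67  67  66  68  67  68  65]
 [236 210 157 119 177 212 175  81  58  63  67  66  68  67  67  68  66]
 [186 149 101  70 109 182 216 170  74  59  65  65  67  65  66  66  66]
 [117  87  67  58  66 112 182 196 127  69  60  64  65  64  63  63  66]
 [ 71  63  64  64  62  70 112 170 179 127  76  85  98  82  69  64  64]
 [ 63  65  67  66  64  61  69 112 170 184 144 146 167 123 102  92  71]
 [ 65  66  66  67  67  63  61  75 124 180 189 161 138 116 112 111 104]
 [ 68  67  67  64  65  65  73  86 106 137 178 186 145 110 107 109 112]
 [ 67  66  65  65  68  84 106 108 109 111 138 182 190 151 113 108 135]
 [ 67  65  66  73  85 107 115 112 110 108 112 142 187 199 153 101 137]
 [ 64  69  84 103 107 112 111 110 111 109 107 114 143 167 131  69  94]
 [ 73  86 107 113 112 111 111 110 110 110 109 109 110 101  72  47  53]]
[[267.18, 205.0], [267.85, 206.0], [268.65, 207.0], [269.55, 208.0], [270.34, 209.0], [271.81, 210.0], [272.6, 211.0], [273.66, 212.0]]
[512.5 151.2  78. ] -49 [([32.9, 31.6, 3
[... 951 characters left out ...]
.5 152.2  78. ] -51 [([36.4, 35.4, 34.9, 35.1, 34.4, 40.0, 39.9, 44.2], np.float64(37.5)), ([92.4, 92.5, 93.0, 92.6], np.float64(92.6))]
[512.5 152.2  78. ] -53 [([39.3, 38.6, 38.4, 39.0, 38.9, 45.6, 46.7, 52.9], np.float64(42.4)), ([94.2, 94.5, 95.2, 95.0], np.float64(94.7))]
[512.5 151.2  79. ] -49 [([32.0, 30.7, 29.7, 29.2, 27.8, 31.6, 29.9, 31.0], np.float64(30.2)), ([89.3, 89.1, 89.3, 88.4], np.float64(89.0))]
[512.5 151.2  79. ] -51 [([34.9, 33.7, 33.1, 33.0, 32.0, 37.0, 36.4, 39.5], np.float64(34.9)), ([91.3, 91.3, 91.8, 91.2], np.float64(91.4))]
[512.5 151.2  79. ] -53 [([37.7, 36.9, 36.5, 36.9, 36.5, 42.5, 43.1, 48.2], np.float64(39.8)), ([93.2, 93.4, 94.0, 93.7], np.float64(93.6))]
```

With the rest reading set to 30°, the rod now reads about 88.4°. The robot geometry gives 87.3°, and the target of 87.5° lies between them. Handing in while holding the lever.

```bash
python3 -c "
from rig import ctrl
print(ctrl.finish_job())"
```

```text
the job is handed in; nothing more can be done
None
```

The job is handed in, verdict not shown: red pointer on the green mark to within about 1 mm, crank released, fingers holding the lever at about 87–88° (target 87.5°, from a camera elevation read as about 35°), no bystander touched as far as I could tell, 15 s of the 58 s used.

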